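# Lock the hidden sweep stop with the probe

### The job

Lock the sweep stop inside the slotted aluminium rail: take the upright probe out of its wooden stand, feel along the floor of the slot with its tip until it drops into the stop's pocket, and push the lock plunger there fully down. Then put the probe back upright in its stand, fully home, and let go. Leave the spirit lamp, the small dish and the brass gear undisturbed.

Things in the scene. Friction and masses are not known exactly. Their poses are not given: they have to be found in the camera images.
- stop_rail: fixed aluminium rail housing, 52 mm (x) by 202 mm (y) by 62 mm high; small steel feet stick out 24 mm on both x sides. Origin at the centre of its underside, z up, y along its length. Its top has a centred slot along y: 14 mm wide (x -7 to +7), 80 mm long (y -40 to +40), 32 mm deep
- slot_floor (a point): middle of the slot's dark rigid floor (z = 30 mm of the rail); axes as the rail's. Somewhere along the floor, centred at y between -28 and +28 mm, not known beforehand, is a pocket as wide as the slot and 13 mm long; in it, 10 mm below the floor, is the flat round top (12 mm across) of the lock plunger
- lock_plunger (a joint): how far the lock plunger is pushed down, m: 0 = up (as at the start), 0.008 = fully down (its top then 18 mm below the slot floor); takes about 5 N and stays where it is left
- probe: loose probe, 135 mm, 0.12 kg, upright in the stand at the start: round steel shaft, diameter 7, length 80 mm, flat tip; then a 27 mm collar, 5 mm thick; then a black square handle, 20 x 20 x 50 mm, to be gripped on its flats from above. Origin at the tip, z along it to the handle (collar underside z = 80 mm, handle 85 to 135 mm), x and y square to the flats
- probe_stand: fixed wooden block 58 by 58 mm, 90 mm high, origin at the centre of its underside, z up; in the middle of its top an upright bore of 16 mm diameter, 85 mm deep, with a 3 mm chamfer. The probe's collar rests on the top when home, its tip then 10 mm above the table
- lamp: loose small round purple spirit lamp, 62 mm across, 74 mm high, a bystander; origin at its underside
- dish: loose grey petri dish, 45 mm across, 10 mm high, a bystander; origin at its underside
- gear: loose brass index gear lying flat, 50 mm across, 16 mm high, a bystander; origin at its underside

How it is judged:
By the outcome, as a careful person would: the job done as asked, in the order asked, and still so for the second after the job is handed in, with the robot touching nothing.
It also fails if it takes over 61 s, if anything falls off the work surface, if the arm or the gripper's body presses on something with over 40 N, if the wrist force passes 120 N, or if a joint passes its speed limit or range.

### The arm

A 6-joint arm with a two-finger parallel gripper is mounted at the origin on a cart in front of the work surface, level with it; the furniture and walls round the work are solid. World frame = base frame: x ahead of the robot, y to its left, z up, the work surface at z = 0. Lengths are in mm, angles in rad, forces in N, time in s.
With the tool pointing down it reaches from about 350 to 875 mm from the base axis. Payload 4.2 kg.
Tool frame: the origin (TCP) lies midway between the tips of the shut fingers; the grasp point (between the pads) lies 19 mm behind it; z points along the fingers, y is the direction in which the jaws open and shut (so a half turn about z gives the same grasp; the last joint's range is limited). The gripper opens to 85 mm and grips with 20 to 120 N. Pads are 22 mm wide; open, the fingers measure 114 mm over their backs; the gripper's body (76 mm by 85 mm) begins 54 mm behind the grasp point. The pads swing forward as they close: fully open they stand 13 mm farther back than shut.
Start: joints at [1.493, 0.385, 0.008, 0, -1.194, -0.259], TCP at [206.51, 589.875, 231.312] pointing down, gripper open.
Joint ranges: [-3.14, 3.14], [-1.21, 2.06], [-1.07, 1.41], [-3.16, 2.05], [-2.99, -0.16], [-3.1, 3.1]. Speed limits (rad/s): [2.79, 2.79, 3.14, 3.14, 3.14, 3.14].

### API

Orientations are given as a unit quaternion [x, y, z, w].
In Python, from bench import read_state, get_image, job_done, search_frame, regions_of gives the robot as it stands.
- The arm moves only by the tool servo_tool, never from a script. Its arguments are lists of equal length, an entry for each row: "turn": the turn, a rotation vector about the world's x, y, z in rad, a list of three; "dp": the shift along the world's x, y, z in m, a list of three; "fingers": the finger opening in m, from 0 to 0.0854. In form: {"turn": [[rx, ry, rz], ...], "dp": [[tx, ty, tz], ...], "fingers": [fingers, ...]}. A call has exactly 5 rows; each row shifts and turns the pose as measured when the row begins; what a row does not reach is not made up. A row lasts 1/8 s, in which the tool goes at most 62.5 mm and 10.7 degrees, less where a joint would pass 70% of its speed; a pose out of reach is approached as far as the arm can. A call is refused whole if a number of a shift passes 0.0625 or a number of a turn 0.188, either way. A call with a gripper value outside its range is refused whole. The fingers move at their own pace and stop on an object; the grip force is fixed at half the most. Time passes only in rows, so rows that do not move let the fingers close, or fill a call up. It gives the time, the measured TCP pose, the force and the opening at its end, in the units of the state.
- read_state(): the state, without advancing time (a new reading comes with each control period).
- get_image(name): name is "scene" or "side" or "wrist"; returns a dict with "img" (480x640x3 uint8, red, green, blue), "vfov" (degrees; the focal length in pixels is half the picture's height over the tangent of half this angle, whatever the lens; pixels are square), "cx", "cy" (the principal point, pixels), "world_from_camera" (4x4, takes a point from camera to world coordinates); the wrist camera has in their place "mount" (4x4, takes a point from camera to tool coordinates, whose origin is the TCP and whose axes are the flange's). Camera axes: x right, y down, z forward; pixel columns grow to the right and rows downward; lengths in mm; the calibration is good to about 2 mm. A picture is of the moment at which its call begins: read the wrist's pose just before it. There is no depth.
- job_done(): hands the job in, once; it reports no verdict.
Trained networks look in the newest picture that a camera, given by its name, has taken for a name from the list of things; names that differ only in an ending like _2 or _b are one class to them, and where a whole thing is asked for, a point or a joint stands for the part that bears it (a point fixed in the world has none). Each returns a list of dicts, best first, with "score" (0 to 1); they miss things now and then, are a little off and sometimes report something else, mostly with a low value. They report only what shows in the picture. A call takes as long as a camera call.
- search_frame(query, camera): "box" ([left, top, width, height] in pixels, round what is visible of it).
- regions_of(query, camera): "region" (480x640 bool, what is visible of it) and "box" ([left, top, width, height] in pixels, round what is visible of it).
The state is a dict: "clock": time; "joints": joint angles; "joint_vel": joint speeds; "joint_efforts": joint torques, N m; "position": TCP position; "ee_rot": TCP orientation; "contact_force": force on the tool from outside, world axes, zero at the start; "wrist_torque": the same for the moment, N m; "gripper_width": finger opening in mm.
Only numpy, scipy, OpenCV 4.12 (cv2) and the standard library are available. Lean on these libraries where they do the work, as an engineer would, in place of code of your own. Each camera call takes 0.05 s, during which the arm holds its last target. There are 200 camera calls.

## Working session

There is one attempt and no reset: what is moved stays moved. The work goes in short steps, Python scripts to look and compute and a tool call to move; the robot and the scene stay as the last step left them, time stands still between calls to the robot, and variables do not carry over. Pictures are saved under pics/ and viewed, about 8 in all and at most 12, crops included, and the job is handed in when it is done.

Besides the shell and the picture viewer there is one more tool, called after "Request:" as a command line: name --argument value ..., lists and objects as JSON in quotes. servo_tool: Moves the arm, as the interface text tells. Its arguments: {"type":"object","properties":{"turn":{"type":"array","items":{"type":"array","items":{"type":"number"}}},"dp":{"type":"array","items":{"type":"array","items":{"type":"number"}}},"fingers":{"type":"array","items":{"type":"number"}}},"required":["turn","dp","fingers"]}

```bash
mkdir -p pics; cat > h.py <<'E'
import numpy as np, cv2
from bench import *
from scipy.spatial.transform import Rotation as R
def cam(name):
    s=read_state(); d=get_image(name)
    T=d.get("world_from_camera")
    if T is None:
        W=np.eye(4);W[:3,:3]=R.from_quat(s["ee_rot"]).as_matrix();W[:3,3]=s["position"];T=W@np.array(d["mount"])
    d["T"]=np.array(T); d["f"]=240/np.tan(np.radians(d["vfov"])/2); return d
def ray_z(d,u,v,z):
    T=d["T"];r=T[:3,:3]@np.array([(u-d["cx"])/d["f"],(v-d["cy"])/d["f"],1]);o=T[:3,3]
    return o+r*(z-o[2])/r[2]
def proj(d,p):
    q=np.linalg.inv(d["T"])@np.append(p,1); return np.array([d["cx"]+d["f"]*q[0]/q[2],d["cy"]+d["f"]*q[1]/q[2]])
def save(d,n,crop=None):
    im=d["img"][:,:,::-1]
    cv2.imwrite(f"pics/{n}.png",im)
E
python3 - <<'E'
from h import *
s=read_state();print({k:np.round(v,3) for k,v in s.items()})
ims=[]
for c in["scene","side","wrist"]:
    d=cam(c);ims.append(d["img"]);print(c,d["T"].round(2).tolist(),d["f"],d["cx"],d["cy"])
    for q in["stop_rail","probe","probe_stand","lamp","dish","gear"]:
        print(q,[(np.round(r["box"]).tolist(),round(r["score"],2)) for r in search_frame(q,c)[:2]])
cv2.imwrite("pics/a.png",ims[0][:,:,::-1]);cv2.imwrite("pics/b.png",ims[1][:,:,::-1]);cv2.imwrite("pics/c.png",ims[2][:,:,::-1])
E
```

```text
{'clock': np.float64(0.0), 'joints': array([ 1.493e+00,  3.860e-01,  7.000e-03, -1.000e-03, -1.194e+00,
       -2.590e-01]), 'joint_vel': array([-0.002, -0.001,  0.   ,  0.001, -0.001,  0.002]), 'joint_efforts': array([-0.0000e+00, -3.9228e+01,  1.8840e+01,  4.1860e+00, -5.0000e-03,
        0.0000e+00]), 'position': array([206.324, 589.331, 230.22 ]), 'ee_rot': array([ 0.986, -0.168, -0.   ,  0.001]), 'contact_force': array([ 0.167,  0.488, -0.417]), 'wrist_torque': array([-0.003, -0.019,  0.011]), 'gripper_width': np.float64(85.597)}
scene [[0.79, -0.29, 0.55, 104.14], [-0.62, -0.39, 0.69, -483.06], [0.01, -0.88, -0.48, 460.97], [0.0, 0.0, 0.0, 1.0]] 436.48413710861524 324.4895994839709 235.56551976677767
stop_rail [([253.0, 199.0, 65.0, 65.0], 0.67)]
probe [([335.0, 220.0, 17.0, 36.0], 0.8), ([256.0, 199.0, 63.0, 69.0], 0.32)]
probe_stand [([320.0, 240.0, 48.0, 70.0], 0.67)]
lamp [([357.0, 190.0, 27.0, 34.0], 0.96)]
dish [([245.0, 263.0, 22.0, 20.0], 0.53)]
gear [([206.0, 247.0, 23.0, 17.0], 0.57)]
side [[0.9, -0.23, 0.36, 234.56], [-0.43, -0.44, 0.79, -649.4], [-0.02, -0.87, -0.5, 520.88], [0.0, 0.0, 0.0, 1.0]] 593.1175575913884 321.3087019980626 244.9050480813234
stop_rail [([249.0, 189.0, 59.0, 86.0], 0.97)]
probe [([306.0, 228.0, 19.0, 43.0], 0.73), ([296.0, 254.0, 43.0, 79.0], 0.43)]
probe_stand [([293.0, 253.0, 46.0, 78.0], 0.88)]
lamp [([377.0, 187.0, 36.0, 45.0], 0.9), ([306.0, 228.0, 20.0, 46.0], 0.68)]
dish []
gear [([181.0, 242.0, 29.0, 23.0], 0.78)]
wrist [[-0.33, -0.9, -0.3, 282.89], [-0.94, 0.31, 0.1, 563.01], [0.0, 0.32, -0.95, 374.5], [0.0, 0.0, 0.0, 1.0]] 400.4173323260714 317.6867963344165 238.17131169555086
stop_rail []
probe []
probe_stand []
lamp []
dish []
gear []
```

View pics/a.png

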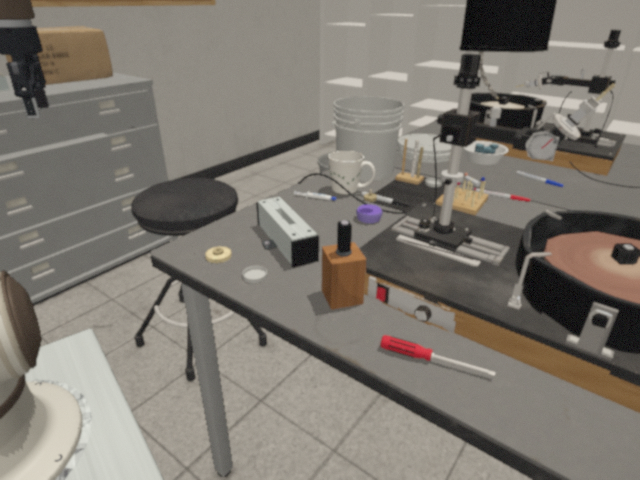

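View pics/b.png

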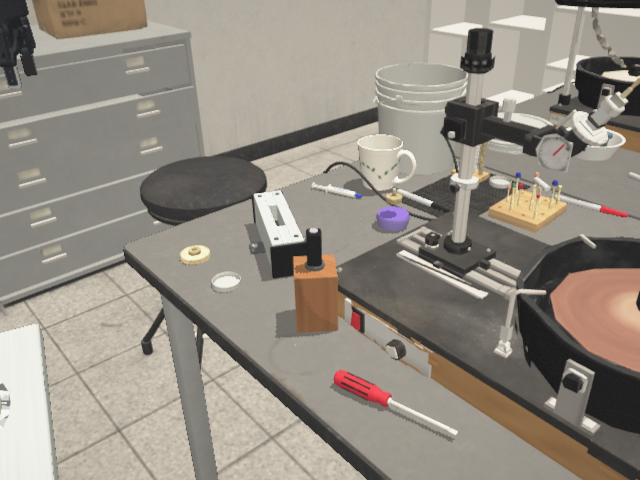

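Scene: rail around (287,230), probe/stand at (343,265), gear (218,254), dish (255,274), lamp (369,213); side view agrees. Next I get rough positions.

```bash
python3 - <<'E'
from h import *
from scipy.optimize import least_squares
a=cam("scene");b=cam("side")
def tri(pa,pb):
    return least_squares(lambda p:np.r_[proj(a,p)-pa,proj(b,p)-pb],[600,0,50])
for n,pa,pb,z in[("handle top",(344,222),(314,230),145),("lampc",(370,214),(394,220),20)]:
    r=tri(pa,pb);print(n,r.x.round(),r.fun.round(1),ray_z(a,*pa,z).round(),ray_z(b,*pb,z).round())
for n,p,c,z in[("gear",(218,255),a,8),("gear",(195,255),b,8),("dish",(255,274),a,5),("dish",(226,282),b,5),("lamp",(370,222),a,0),("lamp",(394,231),b,0)]:
    print(n,ray_z(c,*p,z).round())
A=cv2.resize(a["img"][180:320,230:390],None,fx=5,fy=5,interpolation=cv2.INTER_CUBIC)[:,:,::-1]
B=cv2.resize(b["img"][170:340,230:350],None,fx=4.1,fy=4.1,interpolation=cv2.INTER_CUBIC)[:,:,::-1]
A=cv2.resize(a["img"][185:315,240:375],None,fx=3,fy=3,interpolation=cv2.INTER_CUBIC)[:,:,::-1]
B=cv2.resize(b["img"][180:340,240:350],None,fx=3,fy=3,interpolation=cv2.INTER_CUBIC)[:,:,::-1]
o=np.zeros((480,740,3),np.uint8);o[:390,:405]=A;o[:480,410:740]=B;cv2.imwrite("pics/d.png",o)
E
```

```text
handle top [520. -11. 140.] [ 0.1  0.5 -0.  -0.4] [514. -18. 145.] [516. -21. 145.]
lampc [768. 178.   7.] [ 0.1  0.7 -0.  -0.5] [751. 162.  20.] [753. 155.  20.]
gear [399. 225.   8.]
gear [403. 222.   8.]
dish [425. 126.   5.]
dish [426. 123.   5.]
lamp [751. 160.   0.]
lamp [751. 150.   0.]
```

View pics/d.png

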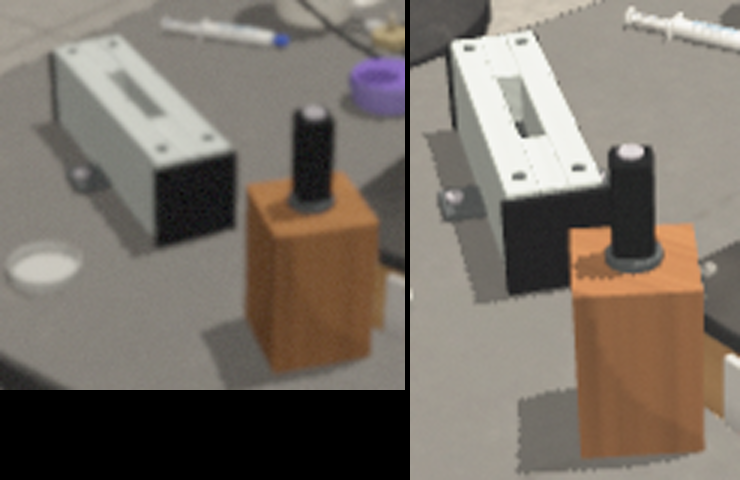

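The crop shows the rail's white top with slot and all four top corners, and the stand top corners at (247,187),(272,232),(377,214) left and (570,228),(697,226),(703,291),(577,293) right.

```bash
python3 - <<'E'
from h import *
from scipy.optimize import least_squares
a=cam("scene");b=cam("side")
fa=lambda u,v:np.array([240+u/3,185+v/3]); fb=lambda u,v:np.array([240+(u-410)/3,180+v/3])
def fit(w,l,h,oa,ob,x0):
    C=[(-w,l),(w,l),(-w,-l),(w,-l)] # BL BR FL FR
    def P(x,c): q=R.from_euler('z',x[2]).as_matrix()@np.array([c[0],c[1],0]); return q+[x[0],x[1],h]
    def f(x):
        r=[]
        for i,o in oa: r.append(proj(a,P(x,C[i]))+x[3:5]-fa(*o))
        for i,o in ob: r.append(proj(b,P(x,C[i]))+x[5:7]-fb(*o))
        return np.r_[np.concatenate(r),x[3:]*.5]
    s=least_squares(f,np.r_[x0,0,0,0,0]);print(s.x.round(3),s.fun.round(1))
fit(26,101,62,[(0,(55,50)),(1,(115,37)),(2,(155,167)),(3,(237,148))],[(0,(452,40)),(1,(532,33)),(2,(503,192)),(3,(605,185))],[550,150,0])
fit(29,29,90,[(0,(247,187)),(2,(272,232)),(3,(377,214)),(1,(345,175))],[(0,(570,228)),(1,(697,226)),(2,(577,293)),(3,(703,291))],[515,-18,0])
E
```

```text
[ 5.46333e+02  2.02015e+02 -2.05000e-01 -2.83000e-01  1.76300e+00
  4.10000e-01  1.97500e+00] [-0.9 -0.9  1.  -0.6  1.1  0.2 -1.1  0.9 -0.7 -0.4  0.4 -1.4  0.7  1.7
 -0.6 -0.5 -0.1  0.9  0.2  1. ]
[ 5.16718e+02 -1.82700e+01 -4.03000e-01 -8.64000e-01  6.14000e-01
  6.63000e-01  1.82400e+00] [-0.3 -1.8  0.8  1.1  0.3  2.4 -0.5 -1.8  1.   0.  -0.4 -0.9 -1.2  0.8
  0.4 -0.3 -0.4  0.3  0.3  0.9]
```

Request:
servo_tool --turn '[[0,0,0],[0,0,0],[0,0,0],[0,0,0],[0,0,0]]' --dp '[[0.034,-0.039,0.006],[0.034,-0.039,0.006],[0.034,-0.039,0.006],[0.034,-0.039,0.006],[0.034,-0.039,0.006]]' --fingers '[0.0854,0.0854,0.0854,0.0854,0.0854]'

```text
clock: 1.88
position: [378.4, 391.6, 261.1]
ee_rot: [0.986, -0.164, 0.0, 0.0]
contact_force: [-0.2, 1.2, -0.1]
gripper_width: 85.4
```

Request:
servo_tool --turn '[[0,0,0],[0,0,0],[0,0,0],[0,0,0],[0,0,0]]' --dp '[[0.034,-0.039,0.004],[0.034,-0.039,0.004],[0.034,-0.039,0.004],[0.034,-0.039,0.004],[0.034,-0.039,0.004]]' --fingers '[0.0854,0.0854,0.0854,0.0854,0.0854]'

```text
clock: 2.5
position: [553.3, 189.7, 283.5]
ee_rot: [0.987, -0.163, 0.002, -0.001]
contact_force: [0.8, 1.1, -0.5]
gripper_width: 85.4
```

```bash
python3 - <<'E'
from h import *
cam("wrist");cam("wrist");d=cam("wrist");save(d,"e");s=read_state();print(s["position"],s["joints"].round(3),s["joint_vel"].round(3))
np.savez("pics/e.npz",**{k:d[k] for k in("img","T","f","cx","cy")})
for q in["stop_rail","probe"]:print([(np.round(r["box"]),r["score"]) for r in search_frame(q,"wrist")[:2]])
E
```

```text
[553.54243651 189.10018912 282.91155133] [ 6.060e-01  2.830e-01 -1.100e-02  1.000e-03 -1.273e+00  6.320e-01] [ 0.053 -0.015 -0.024 -0.013  0.001 -0.011]
[(array([199., 156., 219.,  99.]), 0.87)]
[(array([551., 154.,  81.,  44.]), 0.57)]
```

View pics/e.png

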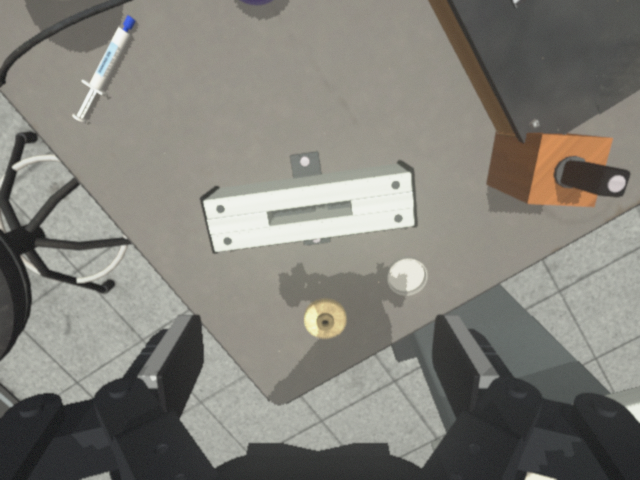

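Rail top corners at (203,201),(412,172),(415,222),(214,252), slot from (268,217) to (352,208); stand right at (570,170) with handle top at (617,184).

```bash
cat >> h.py <<'E'
def white_rect(d,roi,thr=200):
    g=cv2.cvtColor(d["img"],cv2.COLOR_RGB2GRAY);m=np.zeros_like(g);x0,y0,x1,y1=roi
    m[y0:y1,x0:x1]=(g[y0:y1,x0:x1]>thr)*255
    m=cv2.morphologyEx(m,cv2.MORPH_OPEN,np.ones((3,3)))
    cs=cv2.findContours(m,0,2)[0];c=max(cs,key=cv2.contourArea);return c[:,0]
E
python3 - <<'E'
from h import *
d=dict(np.load("pics/e.npz"))
c=white_rect(d,(190,150,430,265),190)
W=np.array([ray_z(d,u,v,62)[:2] for u,v in c])
r=cv2.minAreaRect(W.astype(np.float32));print(r)
print([ray_z(d,*p,62).round(1) for p in[(203,201),(412,172),(415,222),(214,252)]])
# slot
print("slot",[ray_z(d,*p,62).round(1) for p in[(267,212),(351,202),(353,212),(269,224)]])
print("handle",ray_z(d,617,184,145), "stand top", [ray_z(d,*p,90).round(1) for p in[(540,135),(612,137),(598,207),(527,204)]])
im=cv2.resize(d["img"][150:265,190:430],None,fx=3,fy=3,interpolation=cv2.INTER_CUBIC);cv2.imwrite("pics/f.png",im[:,:,::-1])
print("lamp base?",ray_z(d,262,0,0),"gear",ray_z(d,325,320,16),"dish",ray_z(d,408,276,5))
E
```

```text
((543.3181762695312, 200.3021697998047), (193.39105224609375, 53.83158874511719), 78.69213104248047)
[array([587.2, 289.7,  62. ]), array([549.6,  99. ,  62. ]), array([503. , 108.5,  62. ]), array([537.4, 300.4,  62. ])]
slot [array([557.8, 237.2,  62. ]), array([541.2, 159.8,  62. ]), array([531.4, 161. ,  62. ]), array([546.3, 239.7,  62. ])]
handle [512.40482744 -21.78875947 145.        ] stand top [array([550.9,  -2.6,  90. ]), array([530.1, -57.8,  90. ]), array([474.3, -39.8,  90. ]), array([496.9,  17.4,  90. ])]
lamp base? [738.06759987 179.84463707   0.        ] gear [406.72400639 230.40844852  16.        ] dish [423.47127679 124.3021942    5.        ]
```

View pics/f.png

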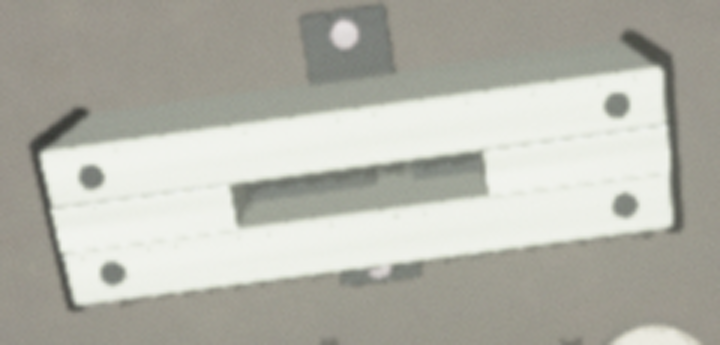

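The crop shows the slot from x=235 to 487, with a break in the wall shadow at x≈378–412, which hints at the pocket about 11 mm toward −y from the slot middle. I'll still confirm it by feel. Next is moving over the probe.

Request:
servo_tool --turn '[[0,0,0],[0,0,0],[0,0,0],[0,0,0],[0,0,0]]' --dp '[[-0.008,-0.042,-0.003],[-0.008,-0.042,-0.003],[-0.008,-0.042,-0.003],[-0.008,-0.042,-0.003],[-0.008,-0.04,-0.003]]' --fingers '[0.0854,0.0854,0.0854,0.0854,0.0854]'

```text
clock: 3.38
position: [508.4, -13.8, 267.4]
ee_rot: [0.988, -0.156, 0.001, -0.002]
contact_force: [0.2, 0.1, 0.0]
gripper_width: 85.8
```

```bash
python3 - <<'E'
from h import *
cam("wrist");cam("wrist");d=cam("wrist");save(d,"g");s=read_state();print(s["position"],s["ee_rot"],s["joints"].round(3))
np.savez("pics/g.npz",**{k:d[k] for k in("img","T","f","cx","cy")})
for q in["probe_stand","probe"]:
  for r in regions_of(q,"wrist")[:1]:
    print(q,np.round(r["box"]),r["score"])
    c=np.argwhere(r["region"])[:,::-1].astype(np.float32);print(cv2.minAreaRect(c))
a=cam("scene")
from scipy.optimize import least_squares
print("column base",ray_z(a,447,238,25))
E
```

```text
[508.32395454 -14.12222727 267.5036886 ] [ 0.98757626 -0.15712738  0.00136634 -0.00149875] [ 0.291  0.158 -0.213 -0.002 -1.196  0.965]
probe_stand [282. 153.  79.  83.] 0.69
((322.1671447753906, 194.3245849609375), (72.89911651611328, 81.46620178222656), 3.012787342071533)
probe [304. 183.  37.  51.] 0.85
((320.49407958984375, 208.5764617919922), (32.212528228759766, 45.55772399902344), 4.39870548248291)
column base [793.21617078 -23.86885907  25.        ]
```

View pics/g.png

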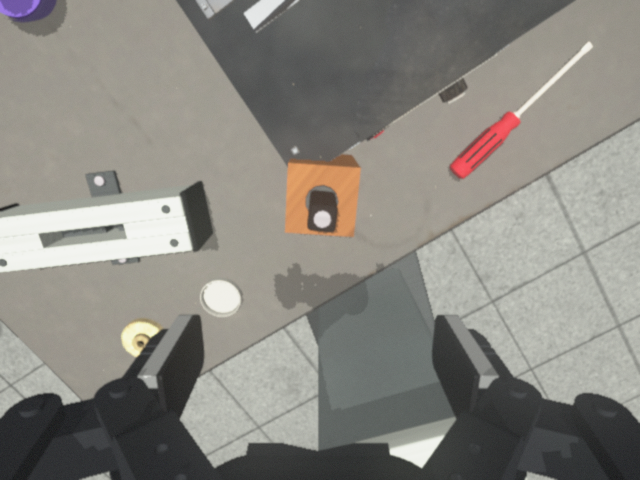

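The stand spans (286–361,155–237); the handle top is around (322,219), seen foreshortened from above.

```bash
python3 - <<'E'
from h import *
d=dict(np.load("pics/g.npz"))
im=d["img"][145:245,275:370]
cv2.imwrite("pics/i.png",cv2.resize(im,None,fx=6,fy=6,interpolation=cv2.INTER_CUBIC)[:,:,::-1])
print("disc",ray_z(d,322,219,145))
E
```

```text
disc [513.123349   -20.10883626 145.        ]
```

View pics/i.png

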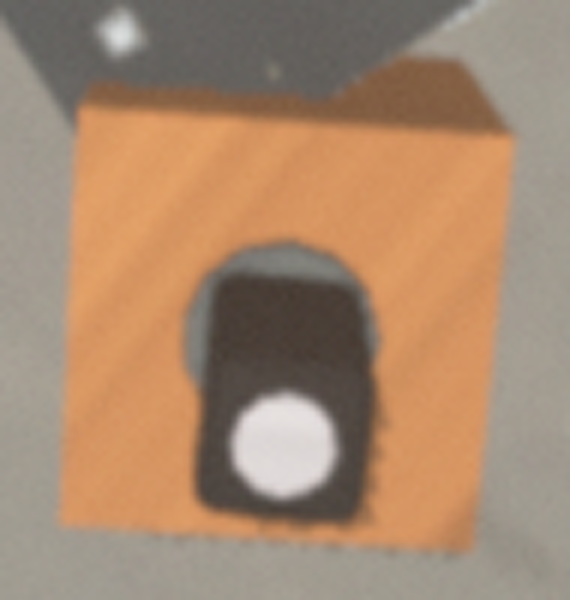

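```bash
python3 - <<'E'
from h import *
d=dict(np.load("pics/g.npz"))
q=lambda u,v,z:ray_z(d,275+u/6,145+v/6,z)[:2]
c=np.array([q(*p,90) for p in[(80,103),(512,133),(475,550),(62,523)]])
print(c.round(1),c.mean(0));
for i in range(4):
    e=c[(i+1)%4]-c[i];print(np.linalg.norm(e).round(1),np.degrees(np.arctan2(e[1],e[0])).round(1))
h=np.array([q(*p,145) for p in[(195,515),(368,525)]]);e=h[1]-h[0];print("handle near edge",h.round(1),np.linalg.norm(e),np.degrees(np.arctan2(e[1],e[0])))
print("disc",q(284,445,145))
h=np.array([q(*p,95) for p in[(218,275),(362,285)]]);e=h[1]-h[0];print("handle bottom far edge",h.round(1),np.linalg.norm(e),np.degrees(np.arctan2(e[1],e[0])))
s=read_state();M=R.from_quat(s["ee_rot"]).as_matrix();print(s["position"],M.round(4).tolist(),np.degrees(np.arctan2(M[1,0],M[0,0])))
E
```

```text
[[551.2  -4.8]
 [529.7 -58. ]
 [475.4 -36.8]
 [497.1  17. ]] [513.32808036 -20.65531987]
57.4 -112.0
58.3 158.7
58.0 68.0
58.3 -21.9
handle near edge [[508.1  -7.9]
 [500.8 -26.6]] 20.07065315651144 -111.52368743054195
disc [512.93920231 -20.29021464]
handle bottom far edge [[524.6 -15.3]
 [517.4 -33.1]] 19.23492566219041 -112.10189116813176
[509.32313346 -12.70296462 267.49459773] [[0.9513, -0.3082, 0.0035], [-0.3082, -0.9513, 0.0026], [0.0026, -0.0036, -1.0]] -17.951348474633843
```

Request:
servo_tool --turn '[[-0.0026,0.0035,-0.069],[0,0,0],[0,0,0],[0,0,0],[0,0,0]]' --dp '[[0.004,-0.007,-0.025],[0,0,-0.025],[0,0,-0.025],[0,0,0],[0,0,0]]' --fingers '[0.0854,0.0854,0.0854,0.05,0.05]'

```text
clock: 4.3
position: [516.0, -13.5, 192.4]
ee_rot: [0.983, -0.186, 0.002, -0.001]
contact_force: [0.2, -0.2, 0.3]
gripper_width: 51.5
```

```bash
cat > st.py <<'E'
from h import *
P=[];Q=[];F=[]
for i in range(4):
    get_image("side");s=read_state();P.append(s["position"]);Q.append(s["ee_rot"]);F.append(s["contact_force"])
M=R.from_quat(Q).mean().as_matrix();P=np.array(P)
print(s["clock"],P.mean(0).round(2),P.std(0).round(2),"F",np.mean(F,0).round(2),"yaw",np.degrees(np.arctan2(M[1,0],M[0,0])).round(2),"z",M[:,2].round(4),"w",s["gripper_width"],"tq",s["wrist_torque"].round(2))
E
python3 st.py
```

```text
4.5 [515.73 -13.82 192.37] [0.08 0.19 0.05] F [-0.15 -0.15  0.34] yaw -21.48 z [ 4.7e-03  8.0e-04 -1.0e+00] w 50.19268988076417 tq [-0.    0.02  0.07]
```

```bash
cat > disc.py <<'E'
from h import *
for i in range(2):
    d=cam("wrist");s=read_state()
    p=proj(d,[513.2,-20.5,145]);g=cv2.cvtColor(d["img"],cv2.COLOR_RGB2GRAY)
    x,y=p.round().astype(int);w=g[y-40:y+40,x-40:x+40]
    n,l,st,ce=cv2.connectedComponentsWithStats((w>185).astype(np.uint8))
    for k in range(1,n):
        if st[k,4]>60: u,v=ce[k]+[x-40,y-40];print(s["clock"],"pred",p.round(1),"disc px",u.round(1),v.round(1),st[k].tolist(),"world",ray_z(d,u,v,145).round(2),"tcp",s["position"].round(2))
save(d,"j")
E
python3 disc.py
```

```text
4.55 pred [330.9 270.9] disc px 329.8 271.6 [28, 30, 23, 22, 376] world [513.03 -19.85 145.  ] tcp [515.48 -14.2  192.22]
4.6 pred [330.5 270.9] disc px 329.6 271.5 [28, 30, 22, 22, 374] world [513.04 -19.91 145.  ] tcp [515.39 -14.29 192.11]
```

Request:
servo_tool --turn '[[-0.001,0.004,-0.007],[0,0,0],[0,0,0],[0,0,0],[0,0,0]]' --dp '[[-0.0023,-0.006,0],[0,0,0],[0,0,-0.02],[0,0,-0.02],[0,0,0]]' --fingers '[0.05,0.05,0.05,0.05,0.05]'

```text
clock: 5.22
position: [513.4, -21.4, 152.6]
ee_rot: [0.982, -0.191, 0.001, -0.0]
contact_force: [-0.1, -0.3, -0.2]
gripper_width: 49.5
```

```bash
python3 st.py; python3 disc.py
```

```text
5.425 [514.79 -21.11 154.3 ] [0.31 0.12 0.42] F [0.05 0.4  0.14] yaw -22.0 z [ 6.9e-03  9.0e-04 -1.0e+00] w 49.955257429076035 tq [-0.    0.02  0.03]
5.475 pred [317.9 309.6] disc px 316.6 310.7 [25, 29, 28, 25, 536] world [512.91 -19.77 145.  ] tcp [515.   -20.95 154.68]
5.525 pred [318.  309.5] disc px 316.6 310.6 [25, 29, 28, 26, 539] world [512.9  -19.75 145.  ] tcp [514.9  -20.99 154.58]
```

Request:
servo_tool --turn '[[0,0.007,0],[0,0,0],[0,0,0],[0,0,0],[0,0,0]]' --dp '[[-0.002,0.001,-0.017],[0,0,-0.017],[0,0,-0.016],[0,0,0],[0,0,0]]' --fingers '[0.05,0.05,0.05,0.05,0.05]'

```text
clock: 6.15
position: [512.0, -19.7, 101.4]
ee_rot: [0.982, -0.191, -0.0, -0.001]
contact_force: [-0.4, 0.2, -0.3]
gripper_width: 49.9
```

```bash
python3 st.py
```

```text
6.35 [512.06 -19.65 101.7 ] [0.12 0.01 0.2 ] F [ 0.09  0.19 -0.29] yaw -22.02 z [ 0.     0.002 -1.   ] w 49.720930378550065 tq [0.   0.01 0.01]
```

Request:
servo_tool --turn '[[0,0,0],[0,0,0],[0,0,0],[0,0,0],[0,0,0]]' --dp '[[0.001,0,0],[0,0,0],[0,0,0],[0,0,0],[0,0,0]]' --fingers '[0.01,0.01,0.01,0.01,0.01]'

```text
clock: 6.98
position: [513.7, -19.5, 102.7]
ee_rot: [0.982, -0.191, 0.001, -0.001]
contact_force: [-0.6, 0.4, -0.5]
gripper_width: 19.4
```

```bash
python3 st.py; python3 disc.py
```

```text
7.175 [513.68 -19.53 102.72] [0.01 0.01 0.02] F [ 0.14  0.03 -0.45] yaw -22.02 z [ 0.0023  0.0026 -1.    ] w 19.55449371841708 tq [-0.06 -0.01  0.03]
7.225 pred [320.3 387. ] disc px 317.4 390.3 [20, 29, 36, 30, 819] world [512.42 -19.26 145.  ] tcp [513.67 -19.54 102.73]
7.225 pred [320.3 387. ] disc px 327.0 422.8 [36, 70, 18, 10, 107] world [499.91 -17.43 145.  ] tcp [513.67 -19.54 102.73]
7.275 pred [320.2 387. ] disc px 317.4 390.3 [20, 29, 36, 30, 819] world [512.39 -19.25 145.  ] tcp [513.68 -19.55 102.73]
7.275 pred [320.2 387. ] disc px 327.0 422.8 [36, 70, 18, 10, 107] world [499.89 -17.44 145.  ] tcp [513.68 -19.55 102.73]
```

Request:
servo_tool --turn '[[0,0,0],[0,0,0],[0,0,0],[0,0,0],[0,0,0]]' --dp '[[0,0,0.015],[0,0,0.02],[0,0,0.02],[0,0,0.02],[0,0,0.02]]' --fingers '[0.01,0.01,0.01,0.01,0.01]'

```text
clock: 7.9
position: [512.0, -19.9, 202.2]
ee_rot: [0.982, -0.191, -0.001, -0.001]
contact_force: [-0.1, 0.1, -1.2]
gripper_width: 19.4
```

```bash
python3 st.py
```

```text
8.1 [513.04 -19.78 203.02] [0.83 0.06 1.75] F [ 0.19  0.31 -0.28] yaw -22.02 z [ 0.0027  0.0025 -1.    ] w 19.242611476338116 tq [ 0.01  0.01 -0.05]
```

Request:
servo_tool --turn '[[0,0,0],[0,0,0],[0,0,0],[0,0,0],[0,0,0]]' --dp '[[0.006,0.046,0],[0.006,0.046,0],[0.006,0.046,0],[0.006,0.046,0],[0.006,0.04,0]]' --fingers '[0.01,0.01,0.01,0.01,0.01]'

```text
clock: 8.72
position: [538.1, 206.6, 194.5]
ee_rot: [0.981, -0.195, -0.006, 0.002]
contact_force: [-0.2, -0.6, -1.8]
gripper_width: 19.5
```

```bash
python3 st.py; python3 - <<'E'
from h import *
b=cam("side");a=cam("scene");w=cam("wrist")
for d in(a,b,w):
    T=proj(d,[545,201,62]);print(T)
A=cv2.resize(a["img"][140:270,230:330],None,fx=3,fy=3);B=cv2.resize(b["img"][130:290,230:330],None,fx=3,fy=3)
o=np.zeros((480,620,3),np.uint8);o[:390,:300]=A;o[:480,310:610]=B
cv2.imwrite("pics/k.png",o[:,:,::-1]);cv2.imwrite("pics/kw.png",w["img"][:,:,::-1])
E
```

```text
8.925 [538.52 207.86 194.16] [0.58 2.   0.14] F [ 0.36  0.01 -1.44] yaw -22.33 z [-0.0123 -0.0019 -0.9999] w 19.540133149975784 tq [-0.01 -0.03  0.06]
[285.3890706  215.22595765]
[275.92429179 213.60369723]
[316.90478465 211.81773604]
```

View pics/kw.png

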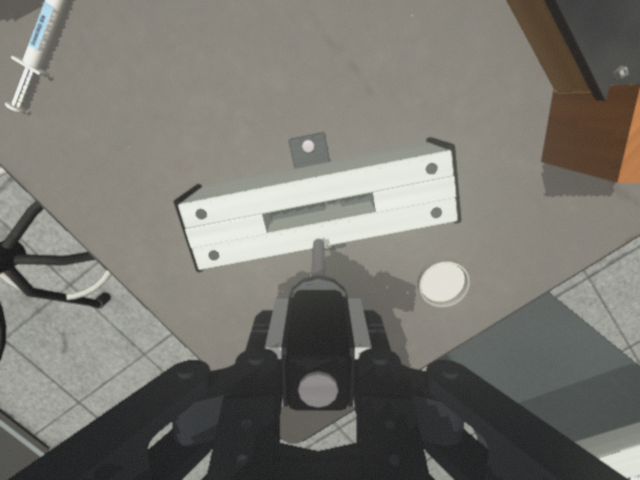

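The wrist view shows the gripped probe with its tip at about (319,241), and the rail's slot at (265–375,193–232).

```bash
python3 - <<'E'
from h import *
d=cam("wrist");d=cam("wrist");s=read_state();print(s["position"],s["ee_rot"])
im=d["img"]
o=cv2.resize(im[140:270,180:460],None,fx=2.8,fy=2.8,interpolation=cv2.INTER_CUBIC)
cv2.imwrite("pics/l.png",o[:,:,::-1])
np.savez("pics/l.npz",**{k:d[k] for k in("img","T","f","cx","cy")})
M=R.from_quat(s["ee_rot"]).as_matrix()
t=np.array(s["position"])+M@[0,0,92.7];print("tip if centred",t,proj(d,t))
E
```

```text
[538.64799531 204.24871248 196.04152809] [ 0.98068548 -0.19551861 -0.00510125  0.00156514]
tip if centred [537.66375609 204.14905534 103.34680687] [317.03714013 242.0888274 ]
```

View pics/l.png

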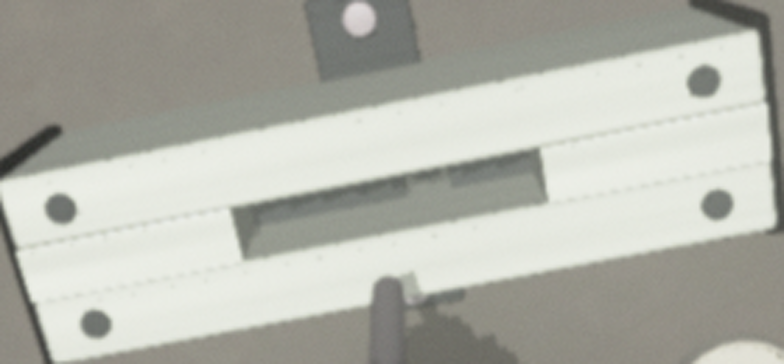

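```bash
python3 - <<'E'
from h import *
d=dict(np.load("pics/l.npz"))
q=lambda u,v,z:ray_z(d,180+u/2.8,140+v/2.8,z)[:2]
c=np.array([q(*p,62) for p in[(233,208),(541,148),(548,200),(245,260)]]);print(c.round(1));m=c.mean(0)
e=(c[0]+c[3]-c[1]-c[2])/2;print("slot centre",m,"len",np.linalg.norm(e),"yaw",np.arctan2(-e[0],e[1]))
w=np.array([q(*p,62) for p in[(0,180),(757,30),(778,228),(50,363)]]);print("top",w.round(1),w.mean(0))
h=np.array([q(*p,62) for p in[(61,209),(704,81),(717,205),(96,324)]]);print("screws",h.mean(0));e=h[0]+h[3]-h[1]-h[2];print(np.arctan2(-e[0],e[1]))
yax=np.array([.195,.981])
for z in(62,30,25):
    print(z,[(np.round((q(u,v,z)-m)@yax,1),np.round((q(u,v,z)-m)@[.981,-.195],1)) for u,v in[(410,185),(448,178)]])
print("tip",q(387,285,103.4))
E
```

```text
[[558.3 237. ]
 [542.8 159.1]
 [529.4 162.1]
 [544.5 240. ]]
slot centre [543.74155486 199.5444459 ] len 79.4156718279813 yaw -0.19401012928734027
top [[587.6 288.2]
 [550.  100.7]
 [499.6 109.9]
 [538.2 300.2]] [543.85914138 199.75447522]
screws [543.26388264 200.05205873]
-0.19503591112237034
62 [(np.float64(-5.8), np.float64(4.0)), (np.float64(-15.6), np.float64(3.9))]
30 [(np.float64(-5.1), np.float64(-4.2)), (np.float64(-16.0), np.float64(-4.3))]
25 [(np.float64(-5.0), np.float64(-5.5)), (np.float64(-16.1), np.float64(-5.6))]
tip [537.58411394 203.38988507]
```

Request:
servo_tool --turn '[[0.002,-0.012,0],[0,0,0],[0,0,0],[0,0,0],[0,0,0]]' --dp '[[0.006,0.0005,0],[0,0,0],[0,0,-0.015],[0,0,-0.012],[0,0,0]]' --fingers '[0.01,0.01,0.01,0.01,0.01]'

```text
clock: 9.8
position: [544.5, 202.9, 166.7]
ee_rot: [0.98, -0.197, 0.0, -0.0]
contact_force: [0.0, -0.2, -1.6]
gripper_width: 19.4
```

```bash
python3 st.py
```

```text
10.0 [545.32 203.41 168.19] [0.29 0.19 0.56] F [-0.18 -0.2  -0.87] yaw -22.68 z [ 0.0034  0.0021 -1.    ] w 19.71943777213148 tq [-0.02 -0.03  0.  ]
```

Request:
servo_tool --turn '[[-0.002,0.003,0],[0,0,0],[0,0,0],[0,0,0],[0,0,0]]' --dp '[[-0.0008,0.0015,0],[0,0,-0.012],[0,0,-0.012],[0,0,-0.01],[0,0,0]]' --fingers '[0.01,0.01,0.01,0.01,0.01]'

```text
clock: 10.62
position: [544.5, 205.3, 132.4]
ee_rot: [0.98, -0.197, 0.001, -0.001]
contact_force: [0.0, 0.1, -1.7]
gripper_width: 19.2
```

```bash
python3 st.py
```

```text
10.825 [545.3  205.72 133.76] [0.25 0.16 0.49] F [ 0.33  0.07 -1.29] yaw -22.66 z [ 0.0035  0.0021 -1.    ] w 19.18018850894824 tq [ 0.01 -0.04  0.05]
```

Request:
servo_tool --turn '[[0,0,0],[0,0,0],[0,0,0],[0,0,0],[0,0,0]]' --dp '[[-0.0005,-0.001,-0.005],[0,0,-0.004],[0,0,-0.002],[0,0,-0.002],[0,0,-0.001]]' --fingers '[0.01,0.01,0.01,0.01,0.01]'

```text
clock: 11.45
position: [545.8, 205.1, 122.6]
ee_rot: [0.981, -0.196, 0.003, -0.002]
contact_force: [-1.8, 0.8, 5.4]
gripper_width: 19.2
```

```bash
python3 st.py
```

```text
11.65 [545.77 205.08 122.62] [0.01 0.01 0.02] F [-2.56 -0.5   5.47] yaw -22.59 z [ 0.0072  0.0033 -1.    ] w 19.421101858168438 tq [-0.07  1.05  0.03]
```

Floor contact came at exactly the predicted height. Next I slide toward −y.

Request:
servo_tool --turn '[[0,0,0],[0,0,0],[0,0,0],[0,0,0],[0,0,0]]' --dp '[[-0.0007,-0.0025,-0.0005],[-0.0007,-0.0025,-0.0005],[-0.0007,-0.0025,-0.0005],[-0.0007,-0.0025,-0.0005],[-0.0007,-0.0025,-0.0005]]' --fingers '[0.01,0.01,0.01,0.01,0.01]'

```text
clock: 12.28
position: [545.6, 195.5, 122.6]
ee_rot: [0.981, -0.195, 0.007, -0.007]
contact_force: [-0.1, 3.3, 3.2]
gripper_width: 19.3
```

```bash
python3 st.py
```

```text
12.475 [545.4  195.25 122.53] [0.01 0.03 0.01] F [0.43 2.95 4.15] yaw -22.53 z [ 0.0169  0.0107 -0.9998] w 19.328469971268387 tq [ 1.09 -0.08 -0.01]
```

Request:
servo_tool --turn '[[-0.01,0.017,0],[-0.001,0.003,0],[-0.001,0.003,0],[-0.001,0.003,0],[-0.001,0.003,0]]' --dp '[[-0.001,0,0],[-0.001,-0.0015,-0.0005],[-0.0005,-0.0015,-0.0005],[-0.0005,-0.0015,-0.0005],[-0.0005,-0.0015,-0.0005]]' --fingers '[0.01,0.01,0.01,0.01,0.01]'

```text
clock: 13.1
position: [540.2, 187.7, 117.9]
ee_rot: [0.981, -0.196, -0.009, 0.005]
contact_force: [-0.3, 5.6, 2.6]
gripper_width: 19.2
```

```bash
python3 st.py
```

```text
13.3 [540.19 187.8  118.03] [0.03 0.01 0.03] F [ 0.62  4.98 -0.88] yaw -22.59 z [-0.0188 -0.007  -0.9998] w 19.48162095724564 tq [ 2.   -0.43 -0.07]
```

Dropped about 5 mm at the predicted spot. I'll centre and straighten, then push down.

Request:
servo_tool --turn '[[0.007,-0.018,0],[0,0,0],[0,0,0],[0,0,0],[0,0,0]]' --dp '[[0.0015,0.0017,0],[0,0,0],[0,0,-0.002],[0,0,-0.002],[0,0,0]]' --fingers '[0.01,0.01,0.01,0.01,0.01]'

```text
clock: 13.92
position: [540.2, 187.7, 113.0]
ee_rot: [0.981, -0.196, -0.001, 0.002]
contact_force: [0.0, 2.2, -1.6]
gripper_width: 19.7
```

```bash
python3 st.py
```

```text
14.125 [540.23 187.7  113.03] [0.02 0.01 0.02] F [ 0.38  1.76 -1.25] yaw -22.57 z [-0.0037 -0.0038 -1.    ] w 19.130130440037334 tq [ 0.74 -0.25  0.02]
```

Request:
servo_tool --turn '[[0.004,-0.004,0],[0,0,0],[0,0,0],[0,0,0],[0,0,0]]' --dp '[[0.0015,0.0018,0],[0,0,0],[0,0,-0.002],[0,0,-0.003],[0,0,-0.003]]' --fingers '[0.01,0.01,0.01,0.01,0.01]'

```text
clock: 14.75
position: [541.1, 188.4, 106.0]
ee_rot: [0.981, -0.195, -0.0, 0.001]
contact_force: [-1.5, 2.8, 3.1]
gripper_width: 19.5
```

```bash
python3 st.py
```

```text
14.95 [541.02 188.37 105.63] [0.01 0.01 0.01] F [-0.4   0.72  2.17] yaw -22.55 z [-0.0014 -0.0021 -1.    ] w 19.28418858828354 tq [0.25 0.34 0.01]
```

Request:
servo_tool --turn '[[0,0,0],[0,0,0],[0,0,0],[0,0,0],[0,0,0]]' --dp '[[0,0.0005,-0.002],[0,0,-0.003],[0,0,-0.004],[0,0,-0.004],[0,0,-0.004]]' --fingers '[0.01,0.01,0.01,0.01,0.01]'

```text
clock: 15.58
position: [543.8, 188.0, 103.9]
ee_rot: [0.981, -0.192, 0.004, 0.003]
contact_force: [-5.4, 0.4, 18.7]
gripper_width: 19.5
```

```bash
python3 st.py
```

```text
15.775 [543.97 187.95 103.96] [0.01 0.01 0.01] F [-6.27 -1.67 21.27] yaw -22.12 z [ 0.0066 -0.0073 -1.    ] w 19.75765448269414 tq [-0.48  2.44  0.05]
```

The probe hit a hard stop at 21 N after about 8.7 mm of travel, so the plunger is fully down. Lifting out.

Request:
servo_tool --turn '[[0,0,0],[0,0,0],[0,0,0],[0,0,0],[0,0,0]]' --dp '[[-0.002,0.001,0.005],[0,0,0.02],[0,0,0.025],[0,0,0.03],[0,0,0.025]]' --fingers '[0.01,0.01,0.01,0.01,0.01]'

```text
clock: 16.4
position: [539.3, 187.0, 205.7]
ee_rot: [0.981, -0.193, 0.0, 0.006]
contact_force: [-0.3, 0.2, -1.9]
gripper_width: 19.4
```

```bash
python3 st.py;python3 - <<'E'
from h import *
d=cam("wrist");s=read_state()
M=R.from_quat(s["ee_rot"]).as_matrix();t=s["position"]+M@[0,0,92.7];print(proj(d,t))
im=d["img"].copy();cv2.circle(im,tuple(proj(d,t).round().astype(int)),2,(255,0,0),-1)
cv2.imwrite("pics/m.png",im[:,:,::-1])
E
```

```text
16.6 [540.11 187.45 206.79] [0.84 0.3  1.84] F [-0.05  0.06 -1.11] yaw -22.2 z [ 9.000e-04 -1.050e-02 -9.999e-01] w 19.079611893987998 tq [-0.03  0.06  0.03]
[318.0397022  242.38209143]
```

View pics/m.png

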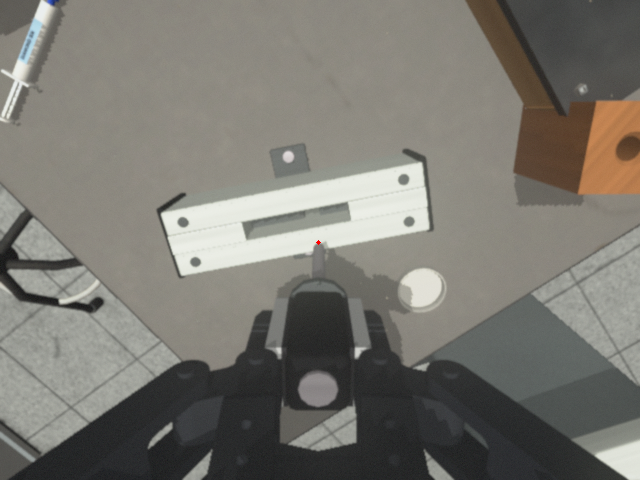

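The probe is still straight in the grip, with the tip at (318,243) as predicted; the stand with its open bore is at right. Returning.

Request:
servo_tool --turn '[[0.0105,0,0],[0,0,0],[0,0,0],[0,0,0],[0,0,0]]' --dp '[[-0.005,-0.042,0],[-0.005,-0.042,0],[-0.005,-0.042,0],[-0.005,-0.042,0],[-0.005,-0.038,0]]' --fingers '[0.01,0.01,0.01,0.01,0.01]'

```text
clock: 17.27
position: [508.5, -23.6, 193.6]
ee_rot: [0.982, -0.191, -0.009, 0.005]
contact_force: [-0.6, 0.2, -1.5]
gripper_width: 19.4
```

```bash
python3 st.py;python3 - <<'E'
from h import *
d=cam("wrist");s=read_state()
M=R.from_quat(s["ee_rot"]).as_matrix();t=s["position"]+M@[0,0,92.7];print(t,proj(d,t),"bore",proj(d,[513.2,-20.3,90]))
np.savez("pics/n.npz",**{k:d[k] for k in("img","T","f","cx","cy")})
cv2.imwrite("pics/n.png",cv2.resize(d["img"][130:330,220:420],None,fx=3,fy=3)[:,:,::-1])
E
```

```text
17.475 [508.01 -24.5  193.65] [0.82 1.47 0.32] F [-0.41 -0.78 -1.83] yaw -22.15 z [-0.0209 -0.0074 -0.9998] w 19.354622653088583 tq [ 0.05 -0.06  0.  ]
[507.72272667 -22.69696258 101.74884662] [316.06790347 242.08606972] bore [309.25778088 229.87069125]
```

View pics/n.png

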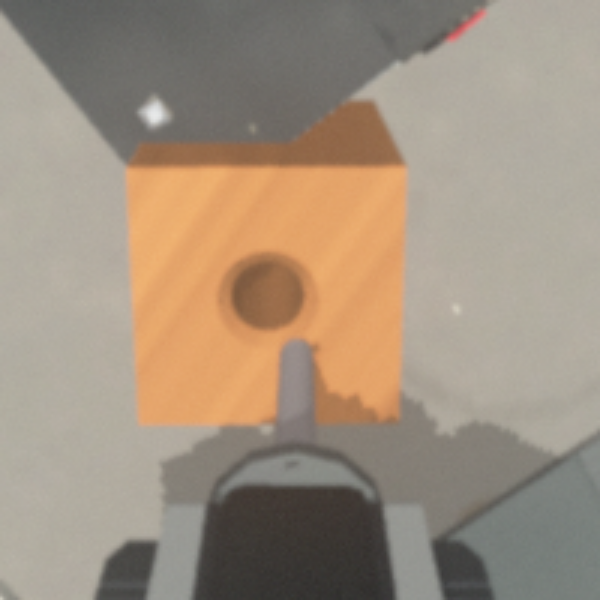

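The bore is at crop (268,294), i.e. pixel (309,228), matching the prediction; the tip is at (296,345) in the crop and short of it. Correcting.

Request:
servo_tool --turn '[[0.007,-0.02,0],[0,0,0],[0,0,0],[0,0,0],[0,0,0]]' --dp '[[0.0043,0.002,0.002],[0,0,0],[0,0,0],[0,0,0],[0,0,0]]' --fingers '[0.01,0.01,0.01,0.01,0.01]'

```text
clock: 18.15
position: [514.3, -17.3, 195.8]
ee_rot: [0.982, -0.189, 0.001, -0.001]
contact_force: [0.3, 0.1, -0.9]
gripper_width: 19.4
```

```bash
python3 st.py
```

```text
18.35 [514.3  -17.43 195.76] [0.01 0.05 0.02] F [-0.02 -0.18 -1.16] yaw -21.76 z [ 2.e-03  8.e-04 -1.e+00] w 19.43142235535045 tq [-0.03  0.04 -0.  ]
```

Request:
servo_tool --turn '[[-0.001,0.002,0],[0,0,0],[0,0,0],[0,0,0],[0,0,0]]' --dp '[[-0.0006,-0.0026,0],[0,0,0],[0,0,-0.012],[0,0,-0.008],[0,0,0]]' --fingers '[0.01,0.01,0.01,0.01,0.01]'

```text
clock: 18.98
position: [513.1, -20.5, 173.8]
ee_rot: [0.982, -0.189, -0.001, 0.0]
contact_force: [-0.5, -0.1, -1.5]
gripper_width: 19.3
```

```bash
python3 st.py
```

```text
19.175 [513.73 -20.42 174.69] [0.24 0.06 0.36] F [-0.07 -0.14 -1.22] yaw -21.8 z [ 4.e-04 -1.e-04 -1.e+00] w 18.909302260938052 tq [-0.    0.02  0.01]
```

Request:
servo_tool --turn '[[0,0,0],[0,0,0],[0,0,0],[0,0,0],[0,0,0]]' --dp '[[0,0,-0.015],[0,0,-0.015],[0,0,-0.015],[0,0,-0.013],[0,0,0]]' --fingers '[0.01,0.01,0.01,0.01,0.01]'

```text
clock: 19.8
position: [513.3, -20.4, 113.0]
ee_rot: [0.982, -0.189, 0.0, -0.0]
contact_force: [-0.2, 0.7, -0.7]
gripper_width: 19.4
```

```bash
python3 st.py
```

```text
20.0 [514.42 -20.13 114.46] [0.35 0.07 0.51] F [ 0.26  0.31 -1.29] yaw -21.8 z [ 0.0039  0.001  -1.    ] w 19.30389606199013 tq [-0.05  0.03  0.01]
```

Request:
servo_tool --turn '[[-0.001,0.004,0],[0,0,0],[0,0,0],[0,0,0],[0,0,0]]' --dp '[[-0.0007,0,-0.004],[0,0,-0.004],[0,0,-0.002],[0,0,-0.0015],[0,0,-0.001]]' --fingers '[0.01,0.01,0.01,0.01,0.01]'

```text
clock: 20.62
position: [514.7, -19.9, 102.9]
ee_rot: [0.982, -0.189, 0.002, -0.001]
contact_force: [-0.1, 0.1, -0.9]
gripper_width: 19.0
```

```bash
python3 st.py
```

```text
20.825 [514.77 -19.86 102.91] [0.02 0.01 0.06] F [-0.   -0.04 -1.36] yaw -21.79 z [ 3.5e-03  9.0e-04 -1.0e+00] w 19.482968296937226 tq [-0.03  0.01 -0.03]
```

Request:
servo_tool --turn '[[-0.001,0.003,0],[0,0,0],[0,0,0],[0,0,0],[0,0,0]]' --dp '[[-0.001,0,-0.001],[0,0,-0.001],[0,0,-0.001],[0,0,-0.001],[0,0,0]]' --fingers '[0.01,0.01,0.01,0.01,0.01]'

```text
clock: 21.45
position: [514.6, -19.8, 102.9]
ee_rot: [0.982, -0.188, 0.002, -0.0]
contact_force: [-0.1, -0.2, -1.6]
gripper_width: 19.5
```

```bash
python3 st.py
```

```text
21.65 [514.6  -19.8  102.74] [0.01 0.01 0.02] F [-0.97  0.42  1.44] yaw -21.69 z [ 3.2e-03 -8.0e-04 -1.0e+00] w 19.61260907147956 tq [0.13 0.33 0.01]
```

Contact at 102.7, the same height as when it was home at the start. Releasing.

Request:
servo_tool --turn '[[0,0,0],[0,0,0],[0,0,0],[0,0,0],[0,0,0]]' --dp '[[0,0,0],[0,0,0],[0,0,0],[0,0,0],[0,0,0.003]]' --fingers '[0.05,0.05,0.05,0.05,0.05]'

```text
clock: 22.28
position: [514.7, -19.9, 105.2]
ee_rot: [0.982, -0.188, 0.001, 0.0]
contact_force: [0.5, 0.1, -0.2]
gripper_width: 50.3
```

Request:
servo_tool --turn '[[0,0,0],[0,0,0],[0,0,0],[0,0,0],[0,0,0]]' --dp '[[0,0,0.01],[0,0,0.025],[0,0,0.035],[0,0,0.04],[0,0,0.03]]' --fingers '[0.05,0.05,0.05,0.05,0.05]'

```text
clock: 22.9
position: [513.1, -20.4, 250.3]
ee_rot: [0.982, -0.188, 0.0, 0.001]
contact_force: [-0.0, -0.2, 0.0]
gripper_width: 49.9
```

```bash
python3 st.py; python3 - <<'E'
from h import *
a=cam("wrist");b=cam("side")
o=np.zeros((480,700,3),np.uint8);o[:300,:300]=cv2.resize(a["img"][130:280,250:400],None,fx=2,fy=2);o[:,310:700]=cv2.resize(b["img"][180:340,230:360],None,fx=3,fy=3)
cv2.imwrite("pics/z.png",o[:,:,::-1])
a=cam("scene")
for c in("scene","side"):
  for q in["lamp","dish","gear"]:print(c,q,[(np.round(r["box"]).tolist(),round(r["score"],2)) for r in search_frame(q,c)[:1]])
E
```

```text
23.1 [514.21 -20.26 251.52] [1.04 0.1  2.41] F [0.05 0.02 0.73] yaw -21.67 z [ 0.0038 -0.0016 -1.    ] w 50.1534937830763 tq [0.02 0.02 0.03]
scene lamp [([359.0, 191.0, 21.0, 31.0], 0.96)]
scene dish [([247.0, 266.0, 19.0, 18.0], 0.75)]
scene gear [([205.0, 249.0, 25.0, 14.0], 0.71)]
side lamp [([378.0, 186.0, 35.0, 46.0], 0.55)]
side dish [([212.0, 273.0, 28.0, 20.0], 0.68)]
side gear [([179.0, 244.0, 32.0, 23.0], 0.74)]
```

View pics/z.png

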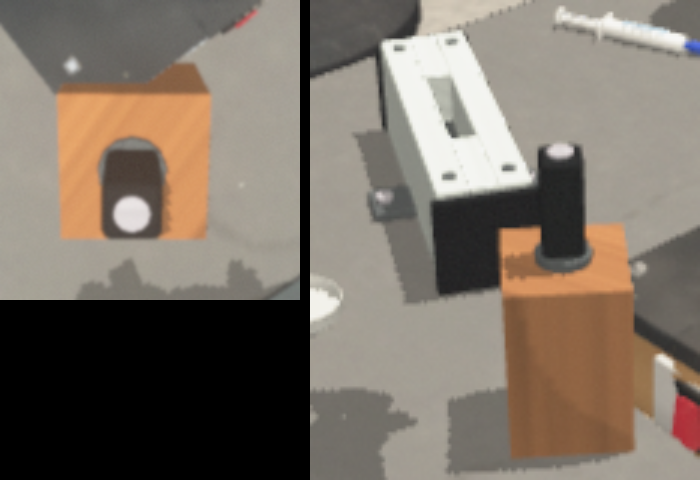

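The probe is upright with its collar flat on the stand, wrist crop (132,160) and side crop (562,250), and the gripper is clear of it.

```bash
python3 -c "
from bench import *
print(job_done())"
```

```text
the job is handed in; nothing more can be done
None
```

The stop should be locked, the probe is back upright in its stand, and I handed the job in at about 23 s of the 61 s allowed.

- **Feeling for the pocket:** The probe tip touched the slot floor at the height I had calculated. I slid it toward −y until it dropped into the pocket, centred at about y = −10 mm on the rail.
- **Plunger:** I pushed down until it stopped hard at about 21 N. The tip was then about 18.6 mm below the slot floor, against 18 mm expected for fully down. I judged this from force and depth only, since no camera can see the plunger.
- **Probe:** It touched down in the stand at the same height as at the start, within 0.1 mm. The last pictures show it upright with its collar on the wood and the gripper open above it.
- **Bystanders:** The lamp, dish and gear were found within a few pixels of their first positions wherever there was an earlier sighting. The side camera had missed the dish at the start, so only the scene camera confirms that one.

The wrist force readings I took peaked at about 22 N. None of the final checks failed or disagreed.

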